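# Load an agar plate into the plate imager

### The job

In front of the robot lie a red and a cream agar plate: slide the red one across the bench into the blue fork of the plate imager's shuttle, right up against the back of the fork. Then push the shuttle by its orange grip along the rail, plate and all, until the sprung index pin clicks into its notch, and leave it resting there: not short of the notch and not driven past it. Leave the cream plate and the sample cups where they stand.

Things in the scene. Friction and masses are not known exactly. Their poses are not given: they have to be found in the camera images.
- blood_plate: the red agar plate on the open bench in front of the robot: a flat closed dish, 90 mm in diameter, 15 mm high, 32 g, too wide to grip, to be pushed; origin: centre of its underside on the bench, z up
- petri_dish_1: the cream agar plate with a label, same size; leave alone; origin: centre of its underside
- sample_cup_1: sample cup with red lid, 39 mm in diameter, 74 mm high; leave alone; origin: centre of its underside
- sample_cup_2: another such sample cup; leave alone; origin: centre of its underside
- imager: plate imager fixed on the bench. x: along the rail, the way the shuttle goes in; y: from the fork's mouth to its back. Origin: bench under the fork's pocket with the shuttle right out. Rail x -122 to 295 mm at y 86, 21 high. Ring light over x 112 to 218, y -53 to 53, above z 222; column at x 165, y 150, 370 high. Black index block with red-knobbed pin over the rail about x 160 to 185, z 50 to 105
- shuttle (a joint): how far the shuttle has been pushed along the rail (m): 0 drawn right out, 0.20 at the far stop; it slides with about 2 N of drag. It starts near 0. Where it will click depends on where the index block was last clamped: anywhere from 0.150 to 0.175
- fork_pocket (a point): bench point where the seated plate's centre lies; moves with the shuttle. The blue fork is a U of bars 3 to 15 mm above the bench, open to the imager's -y: 93 mm wide inside, back wall 46 mm behind this point (+y), arms reaching 36 mm in front of it, their last 20 mm flared outward
- shuttle_grip (a point): centre of the orange grip at the shuttle's tail: an upright block 14 mm thick along the imager's x, 36 mm wide along y, reaching from z = 27 to 77 mm; push on its -x face or pinch it; this point is at z = 55 mm
- index_pin (a joint): lift of the sprung index pin (m): 0 hanging free while the shuttle is out; it climbs the shuttle's sloping nose (some 3 N more drag), rides on the flat at 0.0081 for about 28 mm, then snaps down to 0.003 in the notch; going past the notch lifts it to 0.0081 again and takes some 9 to 12 N
There are look-alikes about, which are no part of the job. Leave any purple look-alike of the blood_plate alone.

How it is judged:
On the way, in this order (a step that is already met when the one before it is completed fails the run):
1. the red plate lies in the fork while the shuttle is still out (horizontal distance between blood_plate and fork_pocket below 0.006 m and value of joint shuttle below 0.08 m), for 0.2 s.
2. the index pin drops into the notch, the plate still in the fork (value of joint index_pin below 0.0048 m and value of joint shuttle above 0.145 m and horizontal distance between blood_plate and fork_pocket below 0.01 m), for 0.2 s.
At the end, for the whole second after the job is handed in: the shuttle rests under the camera with the index pin down in its notch (lifted less than 4.8 mm, shuttle pushed in more than 145 mm), and the red plate lies flat on the bench in the fork, its centre within 8 mm of the pocket's centre, at rest (value of joint index_pin below 0.0048 m and value of joint shuttle above 0.145 m and velocity of joint shuttle between -0.005 and 0.005 m/s and horizontal distance between blood_plate and fork_pocket below 0.008 m and height (world z) of blood_plate below 0.004 m and angle between blood_plate's own z axis and vertical below 0.06 rad and linear speed of blood_plate below 0.01 m/s); the robot touches nothing.
It fails at once if the cream plate is pushed more than 25 mm from its place (distance of petri_dish_1 from where it was at the start of the episode above 0.025 m).
It fails at once if a sample cup is pushed more than 25 mm from its place or knocked over (distance of any of sample_cup_1, sample_cup_2 from where it was at the start of the episode above 0.025 m or angle between any of sample_cup_1, sample_cup_2's own z axis and vertical above 0.5 rad).
It fails at once if the red plate is tipped up (angle between blood_plate's own z axis and vertical above 0.4 rad).
It also fails if it takes over 72 s, if anything falls off the work surface, if the arm or the gripper's body presses on something with over 40 N, if the wrist force passes 120 N, or if a joint passes its speed limit or range.

### The arm

A 6-joint arm with a two-finger parallel gripper is mounted at the origin on a cart in front of the work surface, level with it; the furniture and walls round the work are solid. World frame = base frame: x ahead of the robot, y to its left, z up, the work surface at z = 0. Lengths are in m, angles in rad, forces in N, time in s.
With the tool pointing down it reaches from about 0.35 to 1 m from the base axis. Payload 7.1 kg.
Tool frame: the origin (TCP) lies between the finger pads; the fingertips stand 22 mm ahead of it and the grasp point (between the pads) lies 3 mm ahead of it; x points along the fingers, y is the direction in which the jaws open and shut, and the axes are right-handed (so a half turn about x gives the same grasp; the last joint's range is limited). The gripper opens to 85 mm and grips with 20 to 120 N. Pads are 22 mm wide; open, the fingers measure 114 mm over their backs; the gripper's body (76 mm by 85 mm) begins 54 mm behind the grasp point. The pads swing forward as they close: fully open they stand 13 mm farther back than shut.
Start: joints at [1.215, 0.423, 1.63, -0, 1.089, -0.019], TCP at [0.207, 0.59, 0.253] pointing down, gripper open.
Joint ranges: [-3, 3], [-0.9, 2.11], [0.09, 2.58], [-1.31, 4.45], [0.11, 2.69], [-2.54, 2.54]. Speed limits (rad/s): [2.39, 2.39, 3.01, 3.14, 3.14, 3.14].

### API

Orientations are given as a rotation vector (axis times angle).
In Python, from rig import manip gives the robot as it stands. The module is installed in compiled form; this text tells all that it offers. Calls block until the motion is done:
- manip.move_to(position, orientation): joint-space move of the TCP to a pose.
- manip.servo_line(position, orientation=None, rate=0.15): straight line of the TCP; orientation=None keeps the orientation; rate is the mean speed in m/s.
- manip.set_joints(angles): joint-space move.
- manip.command_gripper(opening, f_grip=None): finger opening in m; f_grip is the grip in N (None keeps the last); returns when the fingers have stopped.
- manip.hold(seconds).
- manip.solve_ik(position, orientation): joint angles nearest the present ones, or None.
- manip.camera(name): name is "side" or "top" or "wrist"; returns a dict with "image" (420x560x3 uint8, red, green, blue), "fx", "fy", "cx", "cy" (pixels), "cam_to_world" (4x4, takes a point from camera to world coordinates); the wrist camera has in their place "mount" (4x4, takes a point from camera to tool coordinates, whose origin is the TCP and whose axes are the tool frame's). Camera axes: x right, y down, z forward; pixel columns grow to the right and rows downward; lengths in m; the calibration is good to about 2 mm. A picture is of the moment at which its call begins: read the wrist's pose just before it. There is no depth.
A pose or a line that the arm cannot do raises manip.IKError and nothing moves.
- manip.sign_off(): hands the job in, once; it reports no verdict.
Readings, each from a call of its own:
- manip.get_time(): time.
- manip.get_joint_positions(): joint angles.
- manip.get_joint_vel(): joint speeds.
- manip.get_tau(): joint torques, N m.
- manip.get_position(): TCP position.
- manip.get_ee_rot(): TCP orientation.
- manip.get_contact_force(): force on the tool from outside, world axes, zero at the start.
- manip.get_torque(): the same for the moment, N m.
- manip.get_width(): finger opening in m.
Only numpy, scipy, OpenCV 4.12 (cv2) and the standard library are available. Lean on these libraries where they do the work, as an engineer would, in place of code of your own. Each camera call takes 0.05 s, during which the arm holds its last target.

## Working session

There is one attempt and no reset: what is moved stays moved. The work goes in short steps, each a Python script; the robot and the scene stay as the last script left them, time stands still between calls to the robot, and variables do not carry over. Pictures are saved under pics/ and viewed, and the job is handed in when it is done.

```bash
mkdir -p pics; ls
cat > h.py <<'E'
import numpy as np, cv2
from rig import manip
def shot(name,fn):
    p=np.array(manip.get_position()); r=np.array(manip.get_ee_rot())
    c=manip.camera(name); im=np.asarray(c["image"]); cv2.imwrite(f"pics/{fn}.png",im[:,:,::-1])
    if name=="wrist":
        T=np.eye(4);R=r if r.shape==(3,3) else cv2.Rodrigues(r)[0];T[:3,:3]=R;T[:3,3]=p
        c["cam_to_world"]=T@np.array(c["mount"])
    return c
def ray(c,u,v,z):
    M=np.array(c["cam_to_world"]);d=M[:3,:3]@np.array([(u-c["cx"])/c["fx"],(v-c["cy"])/c["fy"],1]);o=M[:3,3]
    return o+d*(z-o[2])/d[2]
def proj(c,P):
    q=np.linalg.inv(np.array(c["cam_to_world"]))@np.append(P,1)
    return np.array([c["fx"]*q[0]/q[2]+c["cx"],c["fy"]*q[1]/q[2]+c["cy"]])
E
python3 - <<'E'
from h import *
for n in("top","side","wrist"):
    c=shot(n,n+"0"); print(n,c["fx"],np.round(c["cam_to_world"],3).tolist())
print(manip.get_ee_rot(),manip.get_time(),manip.get_contact_force(),manip.get_width())
E
```

```text
pics
top 418.16492221598213 [[0.009, -0.99, 0.142, 0.344], [-1.0, -0.007, 0.016, -0.054], [-0.014, -0.143, -0.99, 1.436], [0.0, 0.0, 0.0, 1.0]]
side 385.99155312972835 [[0.659, -0.444, 0.607, -0.215], [-0.752, -0.362, 0.551, -0.704], [-0.025, -0.82, -0.572, 0.755], [0.0, 0.0, 0.0, 1.0]]
wrist 322.18714481948723 [[0.331, 0.911, 0.248, 0.143], [0.944, -0.319, -0.089, 0.613], [-0.002, 0.264, -0.965, 0.372], [0.0, 0.0, 0.0, 1.0]]
[ 0.26333057  1.55480351 -0.26526564] 0.15 [-0.28929003  0.48286049 -0.08242642] 0.08515080240495669
```

View pics/top0.png

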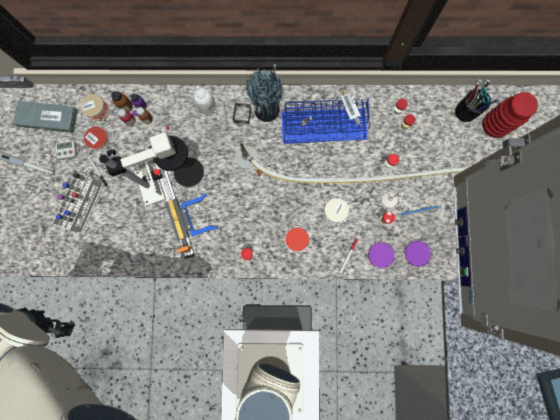

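View pics/side0.png

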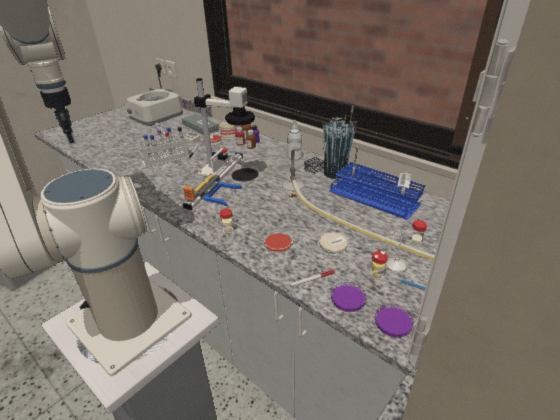

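View pics/wrist0.png

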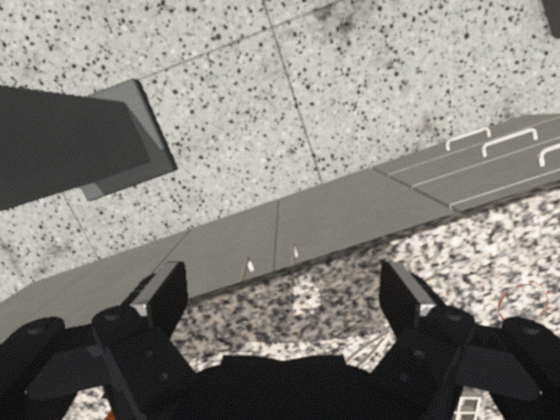

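Candidates for the red plate in the top view: red disc (297,239), round reddish lid (95,138), red cup lid (247,254), and purple plates (381,255) and (418,254). The description fits (297,239). I'll check it in a crop.

Run:
```python
import cv2
im=cv2.imread("pics/top0.png"); cv2.imwrite("pics/crop1.png",cv2.resize(im[120:280,100:360],None,fx=3,fy=3,interpolation=cv2.INTER_CUBIC))
im=cv2.imread("pics/side0.png"); cv2.imwrite("pics/crop2.png",cv2.resize(im[70:270,150:360],None,fx=3,fy=3,interpolation=cv2.INTER_CUBIC))
```

```text
(no output)
```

View pics/crop1.png

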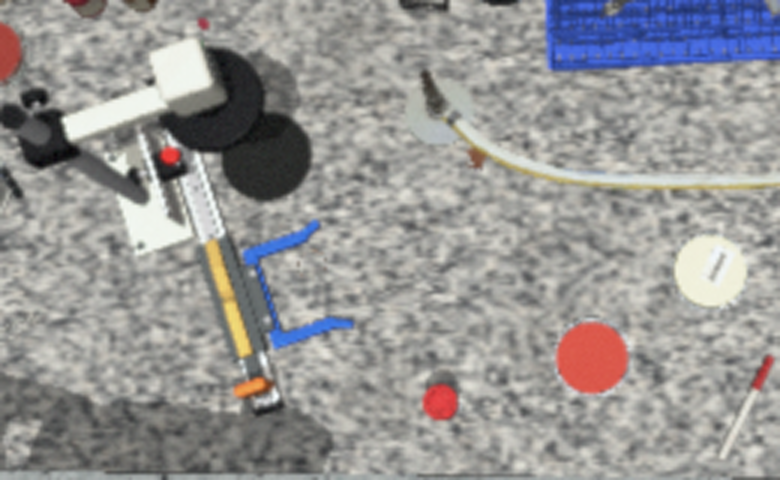

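View pics/crop2.png

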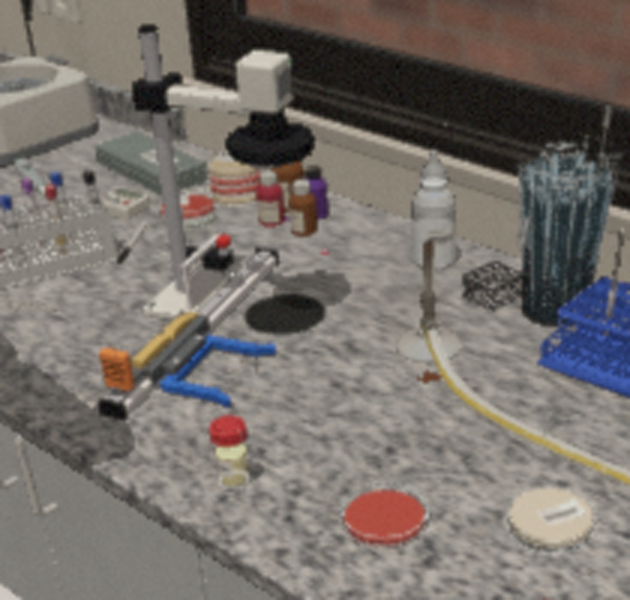

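Confirmed: (297,239) is the flat bright-red dish, next to the cream one at (337,210). The fork opens to the right, its back near (188,222). The orange grip is at about (184,249), and the nearest cup at (247,254). Now for the positions.

```bash
cat > loc.py <<'E'
from h import *
def masks(im):
    hsv=cv2.cvtColor(im,cv2.COLOR_RGB2HSV);H,S,V=cv2.split(hsv)
    return dict(red=(((H<6)|(H>174))&(S>140)&(V>130)),blue=((H>100)&(H<120)&(S>150)&(V>100)),orange=((H>=7)&(H<16)&(S>170)&(V>150)),yellow=((H>16)&(H<28)&(S>110)&(V>130)))
def blobs(im,k,amin=15):
    m=masks(im)[k].astype(np.uint8)
    n,l,s,c=cv2.connectedComponentsWithStats(m)
    return [(int(s[i,4]),c[i],l==i) for i in range(1,n) if s[i,4]>=amin]
E
python3 - <<'E'
from loc import *
for n in("top","side"):
    c=manip.camera(n);im=np.asarray(c["image"])
    for k,z in(("red",.015),("blue",.015),("orange",.06),("yellow",.03)):
        for a,ctr,m in blobs(im,k):
            if k=="blue" and not 150<ctr[0]<280: continue
            print(n,k,a,ctr.round(1),ray(c,*ctr,z).round(4), ray(c,*ctr,.074).round(4) if k=="red" else "")
            if k=="blue" and a>100:
                cs,_=cv2.findContours(m.astype(np.uint8),cv2.RETR_EXTERNAL,cv2.CHAIN_APPROX_NONE)
                p=cv2.approxPolyDP(max(cs,key=len),1.5,True)[:,0]
                for q in p: print("   ",q,ray(c,*q,.015).round(4))
E
```

```text
top red 468 [524.2 104.1] [ 0.9382 -0.8863  0.015 ] [ 0.9135 -0.8517  0.074 ]
top red 77 [401.6 103.7] [ 0.9384 -0.4548  0.015 ] [ 0.9137 -0.4381  0.074 ]
top red 36 [505.8 118.6] [ 0.8845 -0.8183  0.015 ] [ 0.8621 -0.7866  0.074 ]
top red 25 [125.4 117.1] [0.8852 0.5287 0.015 ] [0.8627 0.5045 0.074 ]
top red 76 [409.4 119.3] [ 0.8804 -0.4802  0.015 ] [ 0.8581 -0.4625  0.074 ]
top red 226 [ 97.  136.7] [0.8121 0.6253 0.015 ] [0.7926 0.5971 0.074 ]
top red 95 [392.9 159.2] [ 0.7354 -0.4182  0.015 ] [ 0.7192 -0.4031  0.074 ]
top red 27 [156.3 171.4] [0.6871 0.4073 0.015 ] [0.6728 0.3882 0.074 ]
top red 68 [388.4 217.3] [ 0.5311 -0.397   0.015 ] [ 0.5233 -0.3828  0.074 ]
top red 405 [296.8 238.8] [ 0.4551 -0.0847  0.015 ] [ 0.4505 -0.0834  0.074 ]
top red 21 [353.7 243.9] [ 0.4395 -0.2773  0.015 ] [ 0.4355 -0.268   0.074 ]
top red 101 [246.3 253.6] [0.4036 0.0862 0.015 ] [0.4011 0.0804 0.074 ]
top blue 92 [192.2 201.4] [0.5817 0.2772 0.015 ] 
top blue 94 [201.3 229.9] [0.4829 0.2422 0.015 ] 
top orange 25 [184.  248.3] [0.4174 0.2877 0.06  ] 
top yellow 169 [175.8 219.3] [0.517  0.3273 
[... 723 characters left out ...]
9 0.277  0.015 ]
    [204 199] [0.4553 0.2621 0.015 ]
    [225 204] [0.481  0.1805 0.015 ]
    [222 200] [0.4914 0.2075 0.015 ]
    [211 198] [0.4753 0.2477 0.015 ]
    [210 194] [0.4904 0.2709 0.015 ]
    [220 184] [0.5601 0.2956 0.015 ]
    [231 187] [0.5713 0.2474 0.015 ]
    [240 187] [0.5923 0.2214 0.015 ]
side yellow 70 [203.3 182.7] [0.5115 0.3306 0.03  ] 
side yellow 76 [320.7 211.1] [ 0.6372 -0.1121  0.03  ] 
side yellow 49 [366.9 233. ] [ 0.6319 -0.2872  0.03  ] 
side yellow 19 [389.1 241.9] [ 0.6361 -0.3582  0.03  ] 
side yellow 58 [416.3 252.3] [ 0.6435 -0.4382  0.03  ] 
side yellow 45 [376.4 265.6] [ 0.5249 -0.3801  0.03  ] 
side yellow 15 [374.6 274.4] [ 0.4921 -0.3933  0.03  ]
```

```bash
cat >> h.py <<'E'
def down(yaw):
    y=np.array([np.cos(yaw),np.sin(yaw),0]);x=np.array([0,0,-1.]);R=np.stack([x,y,np.cross(x,y)],1)
    return cv2.Rodrigues(R)[0][:,0]
E
python3 - <<'E'
from h import *
print(manip.solve_ik([.49,.21,.30],down(.34)))
manip.move_to([.49,.21,.30],down(.34)); c=shot("wrist","w1"); np.save("w1.npy",c,allow_pickle=True)
print(manip.get_position(),manip.get_time())
manip.move_to([.45,-.12,.30],down(.2)); c=shot("wrist","w2"); np.save("w2.npy",c,allow_pickle=True);print(manip.get_position(),manip.get_time())
E
```

```text
[ 3.82567839e-01  2.33694701e-01  1.78832837e+00 -4.44089210e-16
  1.11956958e+00  4.25678385e-02]
[0.48971363 0.21085648 0.2998704 ] 2.0417
[ 0.4504711  -0.11914003  0.30002694] 3.35
```

View pics/w1.png

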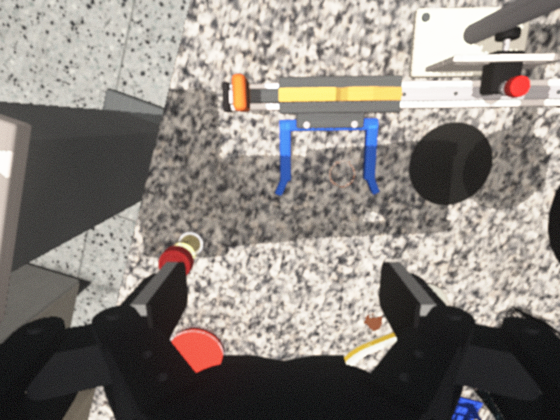

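View pics/w2.png

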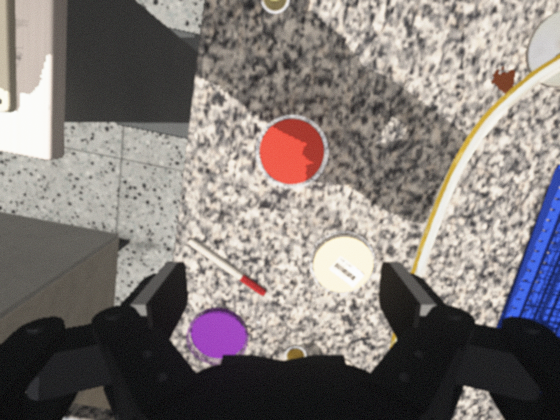

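w1 shows the fork arms at columns ~285 and ~371, its back bar at row ~125, the grip at (239,92), the pin knob at (517,86) and the cup at (180,255). w2 shows the red plate at (293,151) with the cream one at (343,264). A pen lies at (228,266).

Run:
```python
from loc import *
c=np.load("w1.npy",allow_pickle=True).item();im=np.asarray(c["image"])
for a,ctr,m in blobs(im,"blue",60):
    if ctr[1]>220: continue
    cs,_=cv2.findContours(m.astype(np.uint8),cv2.RETR_EXTERNAL,cv2.CHAIN_APPROX_NONE)
    for q in cv2.approxPolyDP(max(cs,key=len),2,True)[:,0]: print(q,ray(c,*q,.015)[:2].round(4))
    # inner edges per row: left arm right edge, right arm left edge
    L=[];R=[]
    for v in range(140,178):
        xs=np.where(m[v])[0]
        l=xs[xs<325];r=xs[xs>325]
        if len(l) and len(r): L.append(ray(c,l.max()+.5,v,.015)[:2]);R.append(ray(c,r.min()-.5,v,.015)[:2])
    L=np.array(L);R=np.array(R);
    d=(R-L);w=np.linalg.norm(d,axis=1);print("width",w.mean(),w.std(),"L",L[[0,-1]].round(4),"R",R[[0,-1]].round(4))
    B=[]
    for u in range(300,360):
        ys=np.where(m[:,u])[0]
        if len(ys): B.append(ray(c,u,ys.max()+.5,.015)[:2])
    B=np.array(B);vx,vy,x0,y0=cv2.fitLine(B.astype(np.float32),cv2.DIST_HUBER,0,.01,.01)[:,0];print("back lower edge",len(B),np.arctan2(vy,vx),x0,y0)
for k in("orange","red"):
  for a,ctr,m in blobs(im,k,100):
    x,y,w,h=cv2.boundingRect(m.astype(np.uint8));print(k,a,ctr,(x,y,w,h),[ray(c,*ctr,z)[:2].round(4) for z in(.0,.077,.074)])
ys=blobs(im,"yellow",200)
for a,ctr,m in ys:
    r=cv2.minAreaRect(np.argwhere(m)[:,::-1].astype(np.float32));b=cv2.boxPoints(r);print("yel",a,r,[ray(c,*p,.03)[:2].round(4) for p in b])
c=np.load("w2.npy",allow_pickle=True).item();im=np.asarray(c["image"])
for a,ctr,m in blobs(im,"red",200): 
    (x,y),r=cv2.minEnclosingCircle(np.argwhere(m)[:,::-1].astype(np.float32));print("plate",a,ctr,x,y,r,ray(c,*ctr,.013)[:2],ray(c,x,y,.013)[:2])
    for q in((x-r,y),(x+r,y)):print(ray(c,*q,.015)[:2])
```

```text
[364 119] [0.557  0.3122]
[364 126] [0.5602 0.3047]
[357 128] [0.5531 0.2997]
[366 130] [0.5644 0.3012]
[364 177] [0.5849 0.2474]
[374 193] [0.6052 0.2327]
[377 191] [0.6077 0.2364]
[373 178] [0.5962 0.25  ]
[376 119] [0.5706 0.317 ]Traceback (most recent call last):
  File "<stdin>", line 14, in <module>
    return sqrt(add.reduce(s, axis=axis, keepdims=keepdims))
                ~~~~~~~~~~^^^^^^^^^^^^^^^^^^^^^^^^^^^^^^^^^
numpy.exceptions.AxisError: axis 1 is out of bounds for array of dimension 1
```

Run:
```python
from loc import *
c=np.load("w1.npy",allow_pickle=True).item();im=np.asarray(c["image"])
hsv=cv2.cvtColor(im,cv2.COLOR_RGB2HSV);m=(hsv[...,0]>100)&(hsv[...,0]<125)&(hsv[...,1]>130)&(hsv[...,2]>50)
m[215:]=0
L=[];R=[]
for v in range(138,176):
    xs=np.where(m[v])[0]; l=xs[(xs<325)&(xs>265)];r=xs[(xs>325)&(xs<390)]
    if len(l) and len(r): L.append(ray(c,l.max()+.5,v,.015)[:2]);R.append(ray(c,r.min()-.5,v,.015)[:2])
L=np.array(L);R=np.array(R);w=np.linalg.norm(R-L,axis=1);print("width",w.mean(),w.std(),L[[0,-1]].round(4),R[[0,-1]].round(4))
dirs=[]
for A in(L,R):
    f=cv2.fitLine(A.astype(np.float32),cv2.DIST_HUBER,0,.01,.01)[:,0];print("arm",np.arctan2(f[1],f[0]),f)
B=[]
for u in range(296,360):
    ys=np.where(m[:,u])[0]
    if len(ys): B.append(ray(c,u,ys.max()+.5,.003)[:2])
B=np.array(B);f=cv2.fitLine(B.astype(np.float32),cv2.DIST_HUBER,0,.01,.01)[:,0];print("back",len(B),np.arctan2(f[1],f[0]),f,B[[0,-1]])
tips=[ray(c,*q,.015)[:2] for q in((374,193),)]
for k in("orange","red"):
  for a,ctr,mm in blobs(im,k,100):
    x,y,w,h=cv2.boundingRect(mm.astype(np.uint8));print(k,a,ctr,(x,y,w,h),[ray(c,*ctr,z)[:2].round(4) for z in(.0,.077,.074)])
for a,ctr,mm in blobs(im,"yellow",200):
    r=cv2.minAreaRect(np.argwhere(mm)[:,::-1].astype(np.float32));b=cv2.boxPoints(r);print("yel",a,[ray(c,*p,.03)[:2].round(4) for p in b])
cv2.imwrite("pics/w1c.png",cv2.resize(im[60:210,200:400,::-1],None,fx=4,fy=4,interpolation=cv2.INTER_CUBIC))
c=np.load("w2.npy",allow_pickle=True).item();im=np.asarray(c["image"])
for a,ctr,mm in blobs(im,"red",200):
    (x,y),r=cv2.minEnclosingCircle(np.argwhere(mm)[:,::-1].astype(np.float32));print("plate",a,ctr,x,y,r,ray(c,*ctr,.013)[:2],ray(c,x,y,.013)[:2])
    for q in((x-r,y),(x+r,y)):print(ray(c,*q,.013)[:2])
for uv in((343,264),(275,3)):print(ray(c,*uv,.015)[:2])
```

```text
width 0.09251651410787844 0.0005810443673871036 [[0.4811 0.2615]
 [0.4966 0.2187]] [[0.5676 0.2922]
 [0.5833 0.2495]]
arm -1.2244416 [ 0.33947122 -0.9406164   0.489956    0.23332909]
arm -1.2179527 [ 0.3455676  -0.93839383  0.57522094  0.27051258]
back 63 0.34096387 [0.94243276 0.33439562 0.5233772  0.28701383] [[0.48444606 0.27320021]
 [0.55875987 0.29956837]]
orange 168 [242.2797619   92.47619048] (233, 75, 14, 36) [array([0.4074, 0.2925]), array([0.4184, 0.2892]), array([0.418 , 0.2893])]
red 399 [517.75438596  85.62907268] (506, 75, 24, 22) [array([0.7211, 0.412 ]), array([0.6745, 0.3868]), array([0.6763, 0.3878])]
red 364 [174.46428571 258.45604396] (159, 250, 32, 24) [array([0.384, 0.051]), array([0.3993, 0.0921]), array([0.3987, 0.0905])]
red 1345 [198.22453532 350.34572491] (171, 332, 52, 41) [array([ 0.4564, -0.0845]), array([ 0.4584, -0.0185]), array([ 0.4583, -0.0211])]
yel 1191 [array([0.449 , 0.3105]), array([0.5784, 0.3583]), array([0.5853, 0.3442]), array([0.4543, 0.2958])]
yel 219 [array([0.652 , 0.0032]), array([0.7023, 0.065 ]), array([0.7098, 0.0581]), array([ 0.6594, -0.0043])]
plate 3158 [291.28847372 150.96516783] 291.0704650878906 150.84228515625 32.077232360839844 [ 0.4530747  -0.08320646] [ 0.45277799 -0.08311307]
[ 0.41367993 -0.09106553]
[ 0.4918624  -0.07516339]
[ 0.55326521 -0.21754107]
[0.40214933 0.07113406]
```

View pics/w1c.png

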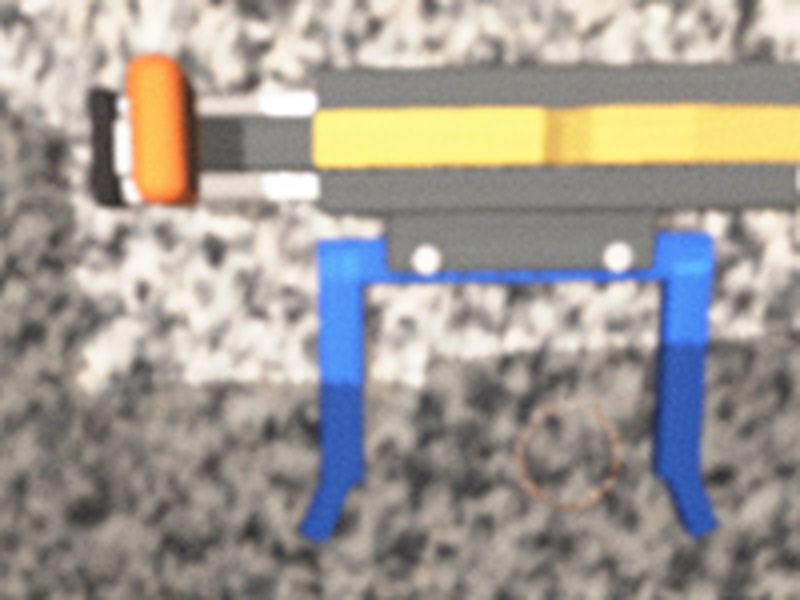

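```bash
cat > g.py <<'E'
from h import *
YAW=0.345
U=np.array([np.cos(YAW),np.sin(YAW)]);V=np.array([-U[1],U[0]])
PK=np.array([.5366,.2428]);P0=np.array([.4530,-.0832])
E
python3 - <<'E'
from g import *
h=np.deg2rad(50);d=np.array([np.cos(h),np.sin(h)])
s=P0-d*.078
manip.command_gripper(.050,20)
manip.move_to([*s,.10],down(h-np.pi/2))
manip.servo_line([*s,.032],rate=.08)
f0=np.array(manip.get_contact_force());print("w",manip.get_width(),f0)
z=.032
while z>.014:
    z-=.0015; manip.servo_line([*s,z],rate=.03)
    f=np.array(manip.get_contact_force())-f0
    if f[2]>2.5: break
print(z,f,manip.get_position())
z+=.003;manip.servo_line([*s,z],rate=.03);print(manip.get_contact_force(),manip.get_position(),manip.get_time())
shot("wrist","w3");shot("side","s3")
E
```

```text
w 0.04979131318872359 [-0.43415372  0.50987248  1.11583486]
0.01849999999999999 [-0.91678956 -0.24025804  9.22772704] [ 0.40295927 -0.14302296  0.01896815]
[ 0.04380846 -0.44337375  0.24023056] [ 0.40298166 -0.14300174  0.0216004 ] 8.1333
```

View pics/w3.png

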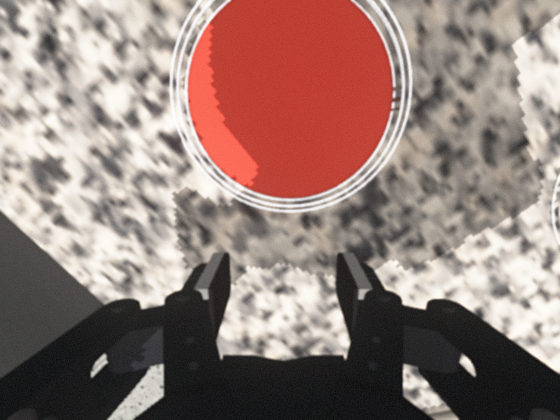

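The plate is centred ahead of the fingers (column 291 against a finger midpoint of 284). Now I'll push it along the curve to just in front of the fork.

Run:
```python
from g import *
h=np.deg2rad(50);d=np.array([np.cos(h),np.sin(h)])
M=PK-.075*V; B=[P0,P0+.1*d,M-.12*V,M]
z=.0216
pts=[]
for t in np.linspace(0,1,13):
    p=(1-t)**3*B[0]+3*(1-t)**2*t*B[1]+3*(1-t)*t*t*B[2]+t**3*B[3]
    g=3*((1-t)**2*(B[1]-B[0])+2*(1-t)*t*(B[2]-B[1])+t*t*(B[3]-B[2]));a=np.arctan2(g[1],g[0])
    q=p-.0484*np.array([np.cos(a),np.sin(a)]); pts.append((q,a))
    assert manip.solve_ik([*q,z],down(a-np.pi/2)) is not None
for q,a in pts:
    manip.servo_line([*q,z],down(a-np.pi/2),rate=.06)
print(manip.get_contact_force(),manip.get_position(),manip.get_time())
c=shot("wrist","w4");np.save("w4.npy",c,allow_pickle=True)
c=shot("top","t4")
```

```text
[-0.14965628  0.26194803  0.19225564] [0.57826095 0.12656572 0.02157489] 15.7167
```

View pics/w4.png

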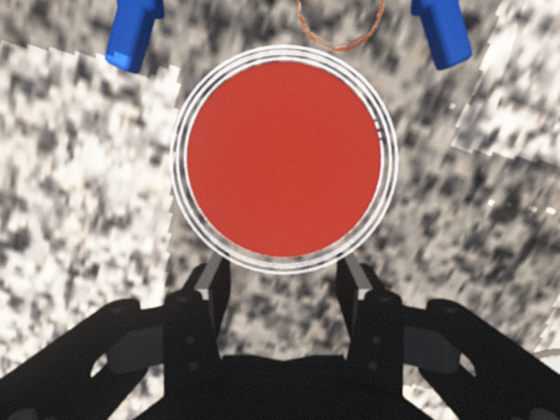

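The plate is cradled in front of the mouth. Its centre is at (284,158), between flare tips at (127,62) and (452,60), so it is only about 2 mm off-centre. Next I'll push it in gently, watching the force.

Run:
```python
from g import *
c=np.load("w4.npy",allow_pickle=True).item()
pc=ray(c,284,158,.015)[:2]; t=np.array([.57826,.12657])
print("plate",pc,"ahead",(pc-t)@V,(pc-t)@U, "fork mid lateral", [((ray(c,*q,.015)[:2]-t)@U,(ray(c,*q,.015)[:2]-t)@V) for q in((127,62),(452,60))])
o=down(YAW);z=.0216
f0=np.array(manip.get_contact_force())
lat=.001
for rem in list(np.arange(.065,.0,-.01))+list(np.arange(.004,-.0065,-.001)):
    q=PK+lat*U-(rem+.0484)*V
    manip.servo_line([*q,z],o,rate=.05 if rem>.004 else .02)
    f=np.array(manip.get_contact_force())-f0
    print(round(rem,4),round(f[:2]@V,2),round(f[:2]@U,2),end=" | ")
    if -(f[:2]@V)>4: break
print(manip.get_position(),manip.get_time())
c=shot("wrist","w5");np.save("w5.npy",c,allow_pickle=True)
```

```text
plate [0.56012083 0.17845093] ahead 0.05495847338276033 0.0004756329385155674 fork mid lateral [(np.float64(-0.05605360905852016), np.float64(0.08926801907104699)), (np.float64(0.06075657114368209), np.float64(0.08978276390530533))]
0.065 0.53 0.84 | 0.055 1.18 -0.59 | 0.045 0.16 -0.14 | 0.035 0.83 -0.05 | 0.025 0.49 -0.32 | 0.015 1.1 0.71 | 0.005 0.45 -0.77 | 0.004 0.71 0.29 | 0.003 1.12 0.12 | 0.002 1.05 0.0 | 0.001 0.8 0.24 | 0.0 -2.43 0.22 | -0.001 -7.3 0.93 | [0.55401801 0.19773974 0.02166673] 19.7667
```

View pics/w5.png

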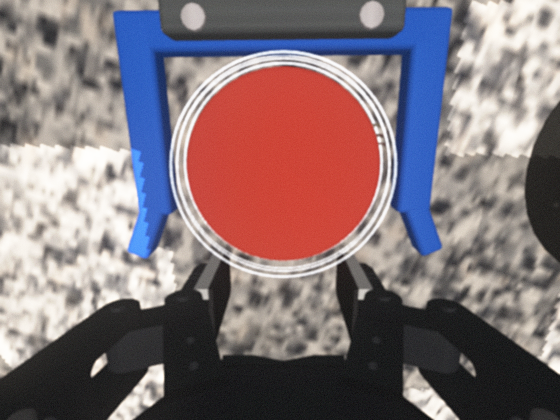

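The plate sits against the back bar: force rose to 7 N at the stop, and the disc touches the bar near row 52. I'll back off, go round behind the orange grip and close the fingers.

Run:
```python
from g import *
p=np.array(manip.get_position())
q=p[:2]-.05*V
manip.servo_line([*q,p[2]],down(YAW),rate=.05)
manip.servo_line([*q,.20],rate=.2)
manip.command_gripper(0.0,40)
o=down(YAW+np.pi/2)
s=PK-.142*U+.0837*V
print(manip.solve_ik([*s,.2],o))
manip.move_to([*s,.2],o)
f0=np.array(manip.get_contact_force())
c=shot("wrist","w6");np.save("w6.npy",c,allow_pickle=True)
manip.servo_line([*s,.075],rate=.1)
for z in(.07,.065,.06,.055):
    manip.servo_line([*s,z],rate=.03); f=np.array(manip.get_contact_force())-f0
    print(z,f.round(2))
    if f[2]>4: break
c=shot("wrist","w7");shot("side","s7");np.save("w7.npy",c,allow_pickle=True);print(manip.get_time())
```

```text
[ 6.04995814e-01  2.66972569e-01  2.01921392e+00 -4.44089210e-16
  8.55406168e-01 -1.31080051e+00]
0.07 [-0.14  0.76 -1.02]
0.065 [ 0.67 -0.48 -0.69]
0.06 [ 0.81 -0.76 -0.72]
0.055 [-0.16  0.56 -1.21]
26.4833
```

View pics/w6.png

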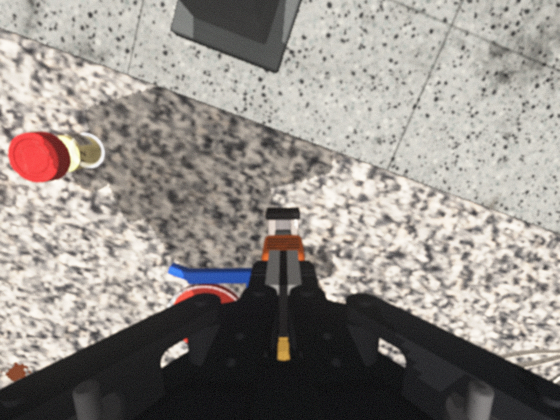

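View pics/w7.png

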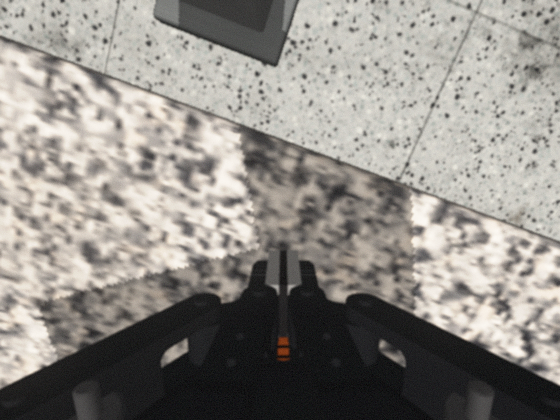

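The fingers stand behind the grip, on its centreline: orange shows at (283,348) through the finger gap. Now push, watching the force.

Run:
```python
from g import *
o=down(YAW+np.pi/2); b=PK+.0837*V
def go(u,r):
    manip.servo_line([*(b+u*U),.055],o,rate=r)
    f=np.array(manip.get_contact_force())-f0
    return -(f[:2]@U)
f0=np.mean([np.array(manip.get_contact_force()) for _ in range(3)],0)
u=-.142; n=0
while u<-.09:
    u+=.002; F=go(u,.03); print(round(u,4),round(F,2),end=" | ")
    n=n+1 if F>1.2 else 0
    if n>=2: break
uc=u-.002
print("contact",uc)
while u<uc+.10:
    u+=.02; F=go(u,.04); print(round(u-uc,4),round(F,2),end=" | ")
    if F>12: break
np.save("uc.npy",[uc,u,*f0])
p=np.array(manip.get_position());print(p,"u",(p[:2]-b)@U,manip.get_time())
shot("side","s8");shot("top","t8")
```

```text
-0.14 0.22 | -0.138 1.14 | -0.136 0.41 | -0.134 0.27 | -0.132 0.67 | -0.13 0.92 | -0.128 0.19 | -0.126 -0.05 | -0.124 0.6 | -0.122 0.75 | -0.12 -0.83 | -0.118 1.3 | -0.116 1.92 | contact -0.11799999999999997
0.022 1.14 | 0.042 0.42 | 0.062 0.2 | 0.082 1.0 | 0.102 2.66 | [0.4932645  0.31604585 0.05475122] u -0.016010469613778937 32.9833
```

View pics/s8.png

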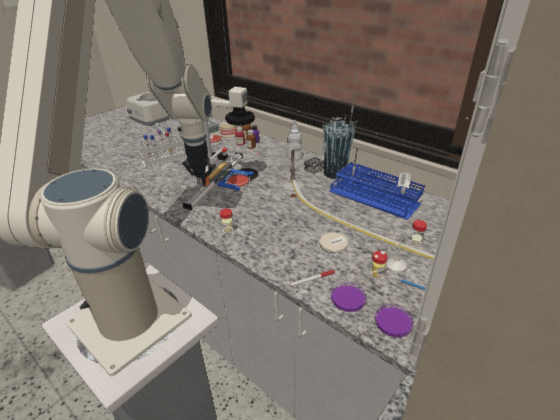

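Plate still in the fork under the moving shuttle (side view, ~(238,180)). Continuing in fine steps with averaged force.

```bash
cat > push.py <<'E'
from g import *
import sys
o=down(YAW+np.pi/2); b=PK+.0837*V
uc,u,*f0=np.load("uc.npy");f0=np.array(f0)
end=float(sys.argv[1]);step=float(sys.argv[2]);lim=float(sys.argv[3])
while u-uc<end-1e-6:
    u+=step
    manip.servo_line([*(b+u*U),.055],o,rate=.03)
    F=[]
    for _ in range(4):
        manip.hold(.02);F.append(-((np.array(manip.get_contact_force())-f0)[:2]@U))
    F=np.mean(F);print(round(u-uc,4),round(F,2),end=" | ",flush=True)
    if F>lim: break
np.save("uc.npy",[uc,u,*f0])
p=np.array(manip.get_position());print("\nactual s",(p[:2]-b)@U-uc,manip.get_time())
E
python3 push.py .144 .002 8
```

```text
0.104 4.54 | 0.106 5.66 | 0.108 3.36 | 0.11 3.55 | 0.112 2.99 | 0.114 2.8 | 0.116 4.63 | 0.118 4.31 | 0.12 4.09 | 0.122 5.42 | 0.124 0.2 | 0.126 1.2 | 0.128 1.32 | 0.13 2.38 | 0.132 2.0 | 0.134 1.77 | 0.136 1.9 | 0.138 1.72 | 0.14 0.84 | 0.142 1.25 | 0.144 1.76 | 
actual s 0.1442889278896875 39.7333
```

The climb ended at about 0.123, so the notch is due around 0.151–0.156. From here I'll use 1 mm steps.

```bash
python3 push.py .160 .001 4.5
python3 - <<'E'
from h import *
c=shot("wrist","w9");shot("side","s9");shot("top","t9")
E
```

```text
0.145 4.43 | 0.146 2.34 | 0.147 2.77 | 0.148 2.25 | 0.149 2.45 | 0.15 2.28 | 0.151 2.68 | 0.152 0.67 | 0.153 0.84 | 0.154 0.59 | 0.155 0.86 | 0.156 0.48 | 0.157 0.75 | 0.158 0.81 | 0.159 3.09 | 0.16 5.89 | 
actual s 0.15873230683132084 44.8
```

The force fell at 0.152, stayed low until 0.158, then rose to 5.9 N at 0.160, which looks like the pin in its notch. I'll back off and check by eye.

Run:
```python
from g import *
o=down(YAW+np.pi/2); b=PK+.0837*V
p=np.array(manip.get_position());u=(p[:2]-b)@U
manip.servo_line([*(b+(u-.04)*U),.055],o,rate=.05)
print(manip.get_contact_force())
manip.servo_line([*(b+(u-.04)*U),.21],o,rate=.2)
s=np.array([.49,.21])
manip.move_to([.49,.21,.30],down(.34))
c=shot("wrist","w10");np.save("w10.npy",c,allow_pickle=True);c=shot("side","s10");c=shot("top","t10");print(manip.get_position(),manip.get_time())
im=cv2.imread("pics/s10.png");cv2.imwrite("pics/s10c.png",cv2.resize(im[90:220,160:290],None,fx=4,fy=4,interpolation=cv2.INTER_CUBIC))
im=cv2.imread("pics/w10.png");cv2.imwrite("pics/w10c.png",cv2.resize(im[40:220,310:560],None,fx=3,fy=3,interpolation=cv2.INTER_CUBIC))
```

```text
[-0.86935639  0.81258855 -1.09537302]
[0.4899104  0.21019095 0.29943091] 48.275
```

View pics/w10c.png

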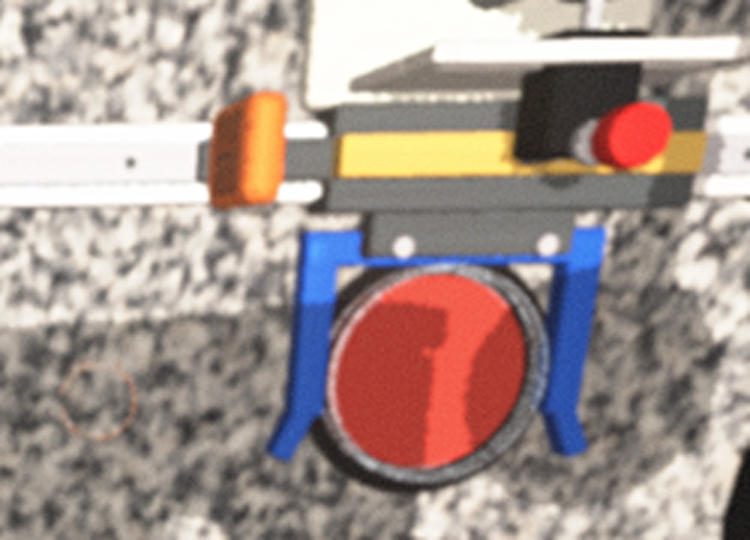

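View pics/s10c.png

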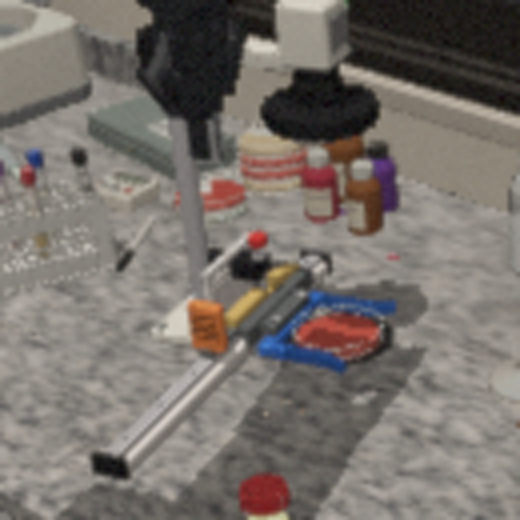

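Run:
```python
from loc import *; from g import PK,U,V
for n in("w1","w10"):
    c=np.load(n+".npy",allow_pickle=True).item();im=np.asarray(c["image"])
    print(n)
    for a,ctr,m in blobs(im,"red",150):
        if ctr[1]<200:
            (x,y),r=cv2.minEnclosingCircle(np.argwhere(m)[:,::-1].astype(np.float32)); print("red",a,ctr.round(2),(x,y,r), "uv on .013:",[(ray(c,x,y,.013)[:2]-PK)@U,(ray(c,x,y,.013)[:2]-PK)@V])
            if a<900:
                for z0 in(.10,.105,.11):
                    P=ray(c,*ctr,z0); print("  z0",z0,P.round(4),"px per lift 3/5.1/8.1mm",[(proj(c,P+[0,0,dz])-ctr).round(2) for dz in(.003,.0051,.0081)])
            kn=(ctr,c) if a<900 else None
            if kn and n=="w1": k1=kn
            if kn and n=="w10":
                for z0 in(.10,.11):
                    P=ray(k1[1],*k1[0],z0)
                    for l in(0,.003,.0081):print("pred in w10 z0",z0,"lift",l,proj(c,P+[0,0,l]).round(2))
    hsv=cv2.cvtColor(im,cv2.COLOR_RGB2HSV);m=(hsv[...,0]>100)&(hsv[...,0]<125)&(hsv[...,1]>130)&(hsv[...,2]>50);m[205:]=0
    lo,hi=((265,390)if n=="w1" else (390,520)); mid=325 if n=="w1" else 455
    Cs=[]
    for v in range(138,172):
        xs=np.where(m[v])[0];l=xs[(xs<mid)&(xs>lo)];r=xs[(xs>mid)&(xs<hi)]
        if len(l) and len(r): Cs.append([(ray(c,l.max()+.5,v,.015)[:2]-PK)@U,(ray(c,r.min()-.5,v,.015)[:2]-PK)@U])
    print("arm inner u",np.median(Cs,0),len(Cs))
    B=[(ray(c,u,np.where(m[:,u])[0].max()+.5,.015)[:2]-PK)@V for u in range(mid-20,mid+20) if m[:,u].any()]
    print("back v",np.median(B))
```

```text
w1
red 399 [517.75  85.63] (517.2647094726562, 84.73529052734375, 12.43436050415039) uv on .013: [np.float64(0.22124773770824163), np.float64(0.09649544826549042)]
  z0 0.1 [0.6606 0.3793 0.1   ] px per lift 3/5.1/8.1mm [array([ 2.29, -0.37]), array([ 3.92, -0.63]), array([ 6.29, -1.02])]
  z0 0.105 [0.6576 0.3777 0.105 ] px per lift 3/5.1/8.1mm [array([ 2.33, -0.38]), array([ 3.99, -0.64]), array([ 6.39, -1.03])]
  z0 0.11 [0.6545 0.376  0.11  ] px per lift 3/5.1/8.1mm [array([ 2.37, -0.38]), array([ 4.05, -0.66]), array([ 6.5 , -1.05])]
arm inner u [-0.04709815  0.04566888] 34
back v 0.04631451091381338
w10
red 403 [521.    84.27] (521.0, 84.0, 13.038504600524902) uv on .013: [np.float64(0.22410498622349395), np.float64(0.09642891230359588)]
  z0 0.1 [0.6619 0.3801 0.1   ] px per lift 3/5.1/8.1mm [array([ 2.33, -0.39]), array([ 3.99, -0.66]), array([ 6.39, -1.06])]
  z0 0.105 [0.6589 0.3785 0.105 ] px per lift 3/5.1/8.1mm [array([ 2.37, -0.39]), array([ 4.05, -0.67]), array([ 6.5 , -1.07])]
  z0 0.11 [0.6558 0.3768 0.11  ] px per lift 3/5.1/8.1mm [array([ 2.4, -0.4]), array([ 4.12, -0.68]), array([ 6.61, -1.09])]
pred in w10 z0 0.1 lift 0 [519.23  84.67]
pred in w10 z0 0.1 lift 0.003 [521.54  84.29]
pred in w10 z0 0.1 lift 0.0081 [525.58  83.62]
pred in w10 z0 0.11 lift 0 [519.26  84.64]
pred in w10 z0 0.11 lift 0.003 [521.64  84.25]
pred in w10 z0 0.11 lift 0.0081 [525.81  83.56]
red 3070 [452.92 163.47] (453.678955078125, 164.32106018066406, 33.75487518310547) uv on .013: [np.float64(0.15794365103555397), np.float64(0.002646223135031786)]
arm inner u [0.11276216 0.20428001] 34
back v 0.04724930003739672
```

Measured checks:
- **Pin:** the knob is at (521.0,84.3). I predict (521.6,84.3) for a 3 mm lift and (525.7,83.6) for 8.1 mm, so the pin is in the notch.
- **Shuttle:** about 0.159 m along the rail.
- **Plate:** about 2 mm from the pocket centre.
- **Arm:** clear of everything.

Handing in.

Run:
```python
from loc import *
c=shot("top","t11");im=np.asarray(c["image"])
for a,ctr,m in blobs(im,"red",60): print(a,ctr.round(1),end=" ")
manip.sign_off();print(manip.get_time())
```

```text
467 [524.2 104.1] 77 [401.6 103.7] 76 [409.4 119.3] 227 [ 97.  136.8] 95 [392.9 159.2] 239 [190.5 170.7] 68 [388.4 217.4] 92 [246.2 253.6] the job is handed in; nothing more can be done
the job is handed in; nothing more can be done
```

The job is handed in: the red plate is in the fork and the shuttle rests in its notch. I cradled the plate between the half-open fingers, slid it along a curve and pressed it against the back of the fork. Then I pushed the shuttle by its orange grip with closed fingers until the push force showed the notch. Last, I backed the arm clear.

The last checks, the latest at about 48 s on the robot's clock:
- **Pin:** the wrist view fits a lift of 3 mm, which is down in the notch, and not the 8 mm of riding on the flat. The push force dropped, stayed low for about 7 mm, then rose to 5.9 N. That is short of the 9–12 N needed to drive past the notch.
- **Shuttle:** it is about 0.159 m along the rail, within the expected range.
- **Plate:** its centre is about 2 mm from the pocket's centre, and it looks flat in the wrist view.
- **Cups and cream plate:** the red cup lids show in the same top-view pixels as at the start, to within 0.1 px. I did not re-measure the cream plate, but it still appeared in its place in a side view partway through the shuttle push, and the arm did not go near it after that.

Two measurements disagreed:
- The side camera first placed the red plate about 8 mm from where the top and wrist cameras did, so I used the wrist value.
- The arm met the grip about 4 mm earlier than the pictures suggested, or noise in the force reading triggered the contact early. The final shuttle position comes from the pictures, so this does not affect it.

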